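Set the air-shaft throttle valve two turns open and hold it

TASK

The valve with the red hand wheel throttles the rewinder's air shaft: wind its wheel fully closed to its stop, then back it off exactly two full turns. Finish with the black handle of that wheel still gripped between the fingers and the wheel standing still at that setting, so that it cannot creep while the lock nut is done up. Leave the green valve's setting, the spanner, the tape rolls, the paper core and the carton as they are.

Things in the scene. Friction and masses are not known exactly. Their poses are not given: they have to be found in the camera images.
- red_wheel (a joint): turning angle of the red hand wheel on its upright stem: 0 = fully closed against a hard stop, grows as the wheel is opened, counter-clockwise seen from above, 6.283 per full turn, up to six turns (37.7); the wheel does not rise. It stands between 0.5 and 1.5 turns open at the start. Dry friction of about 0.15 N m (3 N at the handle), stays where it is left, no play
- red_hub (a point): centre of the red hand wheel, on its vertical axis of turning, 134 mm above the table at the mid-height of the rim. The rim is a round bar 14 mm thick on a 50 mm radius (114 mm over all) with three arms, its top 141 mm above the table; the hub and its nut rise to 151 mm
- red_handle: black revolving handle that stands upright on the rim of the red wheel, 50 mm from the wheel's axis: a vertical cylinder 22 mm in diameter and 52 mm tall, its underside 144 mm and its top 196 mm above the table; origin at the centre of its underside. It spins freely on its own upright pin, so a gripper that holds it can carry it round without turning the wrist
- red_grip (a point): point to grip on that handle: on its axis, 28 mm above its underside (172 mm above the table)
- red_valve: the fixed brass valve in its pipe bend under the red wheel, on a foot plate 160 mm (x) x 84 mm (y), pressure gauge at its +x end up to 123 mm above the table, just under the rim; origin at the middle of the foot plate's underside, below the wheel's axis; it and the green one stand in either place and at various yaws
- green_wheel (a joint): turning angle of the green wheel of the same kind of valve next to it, to be left alone; same sense as red_wheel
- green_handle: black handle of the green wheel, same sizes as red_handle, top 196 mm above the table
- green_valve: the fixed valve under the green wheel, same sizes as red_valve; the two wheel axes are at least 230 mm apart
- roll_stack: stack of four gold tape rolls standing on end, 64 mm diameter, 96 mm tall, origin at the centre of its underside
- roll_pair: pair of gold tape rolls standing on end, 64 mm diameter, 48 mm tall, origin at the centre of its underside
- tape_ring: single gold tape roll lying flat, 64 mm outside diameter, 22 mm tall, origin at the centre of its underside
- paper_core: brown paper core standing on end, 52 mm outside diameter, 75 mm tall, origin at the centre of its underside
- spanner: steel spanner lying flat between the two valves, 180 mm long along its x, 8 mm thick, origin under its middle
- carton: closed brown carton 100 x 130 x 70 mm, origin at the centre of its underside
Mind the look-alikes: they are no part of the job. What is shaped like the red_valve but blue or purple is not meant.

How it is judged:
By the outcome, as a careful person would: the job done as asked, in the order asked, and still so for the second after the job is handed in, while the arm keeps its last pose, push and grip.
It also fails if it takes over 64 s, if anything falls off the work surface, if the arm or the gripper's body presses on something with over 40 N, if the wrist force passes 120 N, or if a joint passes its speed limit or range.

ROBOT

A 6-joint arm with a two-finger parallel gripper is mounted at the origin on the work surface. World frame = base frame: x ahead of the robot, y to its left, z up, the work surface at z = 0. Lengths are in m, angles in rad, forces in N, time in s.
With the tool pointing down it reaches from about 0.425 to 0.95 m from the base axis. Payload 14.7 kg.
Tool frame: the origin (TCP) lies between the finger pads, 19 mm behind the fingertips; this is the grasp point; z points along the fingers, y is the line along which they close (so a half turn about z gives the same grasp; the last joint's range is limited). The gripper opens to 85 mm and grips with 20 to 120 N. Pads are 22 mm wide; open, the fingers measure 114 mm over their backs; the gripper's body (76 mm by 85 mm) begins 54 mm behind the grasp point. The pads swing forward as they close: fully open they stand 13 mm farther back than shut.
Start: joints at [-1.282, 0.48, 1.596, -0, 1.065, -0.047], TCP at [0.214, -0.614, 0.25] pointing down, gripper open.
Joint ranges: [-2.75, 2.75], [-0.82, 2.05], [0.23, 2.67], [-1.56, 4.7], [0.09, 2.69], [-2.92, 2.92]. Speed limits (rad/s): [1.89, 1.89, 2.39, 3.01, 3.01, 3.01].

INTERFACE

Orientations are given as a unit quaternion [w, x, y, z].
In Python, from bench import read_state, snapshot, camera_params, job_done gives the robot as it stands.
- The arm moves only by the tool drive_tool, never from a script. Its argument "steps" is a list that holds one entry, the list of rows, each a list of 5 numbers: the shift along the tool's x, y, z in m, then the turn about the tool's z in degrees, then the closure in counts, from 0 (fully open) to 255 (shut). In form: [[[dx, dy, dz, twist, claw], ...]]. A call has 1 to 12 rows; each row is the pose to reach, as a shift and turn from the pose commanded when the call began, along the tool's axes at that moment; what a row does not reach only later rows make up. A row lasts 1/12 s, in which the tool goes at most 41.7 mm and 7.16 degrees, less where a joint would pass 70% of its speed; a pose out of reach is approached as far as the arm can. A call with a gripper value outside its range is refused whole. The fingers move at their own pace and stop on an object; the grip force is fixed at half the most. Time passes only in rows, so rows that repeat a pose let the fingers close. It gives the time, the measured TCP pose, the force, the opening and the grip force at its end, in the units of the state.
- read_state(): the state, without advancing time (a new reading comes with each control period).
- snapshot(name): name is "scene" or "top" or "wrist"; returns the picture (400x640x3 uint8, red, green, blue); there is no depth.
- camera_params(name): a dict with "fov_y" (degrees; the focal length in pixels is half the picture's height over the tangent of half this angle, whatever the lens; pixels are square), "cx", "cy" (the principal point, pixels), "k1" (the pictures are not rectified: a ray, as slopes to the right and down, at radius r is drawn at 1 + k1 r^2 times it, then the intrinsics apply), "extrinsics" (4x4, takes a point from world to camera coordinates). Camera axes: x right, y up, looking along -z (the intrinsics and any distortion apply to the point x, -y, -z); pixel columns grow to the right and rows downward; lengths in m; the calibration is good to about 2 mm. A picture is of the moment at which its call begins: read the wrist's pose just before it. camera_params takes no time and is no camera call; for the wrist camera it gives the pose at the moment of the call.
- job_done(): hands the job in; it is judged then, once.
The state is a dict: "clock": time; "q": joint angles; "joint_velocities": joint speeds; "joint_torque": joint torques, N m; "ee_pos": TCP position; "eef_rot": TCP orientation; "contact_force": force on the tool from outside, world axes, zero at the start; "torque": the same for the moment, N m; "grip_width": finger opening in m; "grasp_force": force on a finger pad.
Only numpy, scipy, OpenCV 4.12 (cv2) and the standard library are available. Lean on these libraries where they do the work, as an engineer would, in place of code of your own. Each camera call takes 0.05 s, during which the arm holds its last target. There are 200 camera calls.

## Working session

There is one attempt and no reset: what is moved stays moved. The work goes in short steps, Python scripts to look and compute and a tool call to move; the robot and the scene stay as the last step left them, time stands still between calls to the robot, and variables do not carry over. Pictures are saved under pics/ and viewed, at most 10 in all, crops included, and the job is handed in when it is done.

Besides the shell and the picture viewer there is one more tool, called after "Request:" by a JSON object that holds its "fn" and its "kwargs", one argument or row to a line. drive_tool: Moves the arm, as the interface text tells. Its arguments: {"type":"object","properties":{"steps":{"type":"array"}},"required":["steps"]}

```bash
mkdir -p pics; cat > h.py <<'E'
import numpy as np, cv2
from bench import *
def ray(name,u,v,z,P=None):
    p=P or camera_params(name); f=200/np.tan(np.radians(p["fov_y"])/2)
    K=np.array([[f,0,p["cx"]],[0,f,p["cy"]],[0,0,1.]])
    s=cv2.undistortPoints(np.array([[[u,v]]],float),K,np.array([p["k1"],0,0,0,0.]))[0,0]
    # note: iterative inverse of 1+k1 r^2
    E=np.array(p["extrinsics"]);R=E[:3,:3];c=-R.T@E[:3,3]
    d=R.T@np.array([s[0],-s[1],-1]); return c+d*(z-c[2])/d[2]
E
python3 - <<'E'
from h import *
for n in("top","scene"):
    im=snapshot(n); cv2.imwrite(f"pics/{n}0.png",im[:,:,::-1]); print(n,camera_params(n))
s=read_state();print(s)
E
```

```text
top {'fov_y': 45.64358180212196, 'cx': 323.7860424369231, 'cy': 200.32822280053662, 'k1': -0.11283428775737414, 'extrinsics': array([[ 0.00525846, -0.99974359,  0.02202501,  0.03077774],
       [ 0.99290847,  0.00783584,  0.1186228 , -0.55961131],
       [-0.11876497,  0.02124504,  0.99269508, -1.44883974],
       [ 0.        ,  0.        ,  0.        ,  1.        ]])}
scene {'fov_y': 45.9289093441325, 'cx': 325.68118096921467, 'cy': 194.09854628680336, 'k1': -0.11158506515865402, 'extrinsics': array([[-4.63091303e-01,  8.86310570e-01,  1.32706652e-04,
         2.18259784e-01],
       [-6.02369567e-01, -3.14843868e-01,  7.33501359e-01,
         2.51024566e-01],
       [ 6.50151790e-01,  3.39598162e-01,  6.79687972e-01,
        -1.80478626e+00],
       [ 0.00000000e+00,  0.00000000e+00,  0.00000000e+00,
         1.00000000e+00]])}
{'clock': 0.1, 'q': array([-1.28155090e+00,  4.80783860e-01,  1.59679089e+00, -2.03125372e-05,
        1.06511870e+00, -4.65991947e-02]), 'joint_velocities': array([-0.00078224, -0.00156351,  0.00072513,  0.00116339, -0.00069366,
       -0.00113031]), 'joint_torque': array([ 1.78127251e-03, -9.52256227e+01, -4.31040287e+01,  1.21971084e-04,
        5.11650098e-03,  9.54331398e-06]), 'ee_pos': array([ 0.21413415, -0.61334966,  0.24943445]), 'eef_rot': array([-5.45277403e-04,  9.85933176e-01,  1.67139075e-01, -7.54295005e-05]), 'contact_force': array([ 0.3027357,  0.3577469, -0.1516032]), 'torque': array([0.00240059, 0.02143855, 0.0141933 ]), 'grasp_force': 0.0, 'grip_width': 0.08547903702504582}
```

View pics/top0.png

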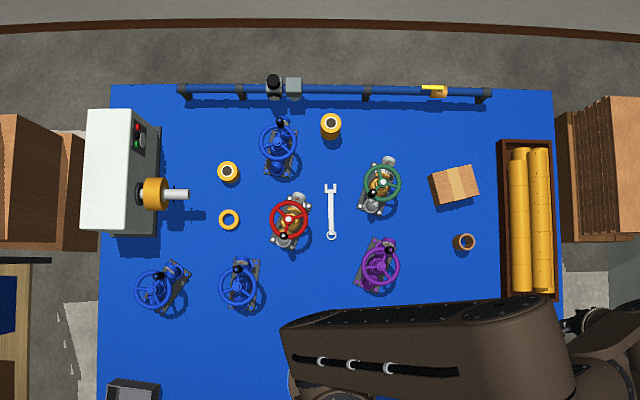

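View pics/scene0.png

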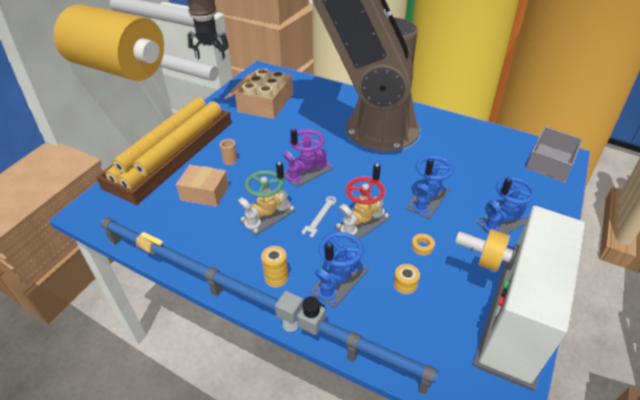

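The top view shows the red wheel at about (289,219), with its black handle at about (283,237). In the scene view the wheel is at (365,190) and the handle at (376,172).

```bash
python3 - <<'E'
from h import *
for n,roi in(("top",(260,190,320,262)),("scene",(335,155,400,215))):
    im=cv2.imread(f"pics/{n}0.png"); x0,y0,x1,y1=roi; c=im[y0:y1,x0:x1].astype(int)
    b,g,r=c[...,0],c[...,1],c[...,2]
    red=((r>110)&(g<60)&(b<60)).astype(np.uint8)
    pts=np.argwhere(red)[:,::-1]+[x0,y0]
    hull=cv2.convexHull(pts.astype(np.float32)); e=cv2.fitEllipse(hull)
    P=camera_params(n)
    print(n,"ell",e,"hub",ray(n,*e[0],.134,P))
    blk=((c.max(2)<45)).astype(np.uint8)
    k,l,st,ce=cv2.connectedComponentsWithStats(blk)
    for i in range(1,k):
        if st[i,4]>12:
            u,v=ce[i]+[x0,y0]; print(st[i]+[x0,y0,0,0,0],u,v,[ray(n,u,v,z,P).round(4) for z in(.17,.196)])
im=cv2.imread("pics/top0.png")[190:262,260:330];a=cv2.resize(im,None,fx=6,fy=6,interpolation=2)
im=cv2.imread("pics/scene0.png")[155:227,330:390];b=cv2.resize(im,None,fx=6,fy=6,interpolation=2)
cv2.imwrite("pics/crop.png",np.hstack([a,b]))
E
```

```text
top ell ((288.28125, 219.17442321777344), (37.947574615478516, 38.37660217285156), 30.555421829223633) hub [0.49169547 0.13887162 0.134     ]
[280 232   8   7  30] 283.6 235.6 [array([0.4426, 0.1495, 0.17  ]), array([0.4415, 0.1478, 0.196 ])]
scene ell ((368.7746887207031, 186.46871948242188), (11.76312255859375, 19.94902992248535), 53.702308654785156) hub [0.47031385 0.13974281 0.134     ]
[374 169   5  10  41] 376.0487804878049 173.5121951219512 [array([0.4476, 0.15  , 0.17  ]), array([0.4768, 0.1604, 0.196 ])]
```

View pics/crop.png

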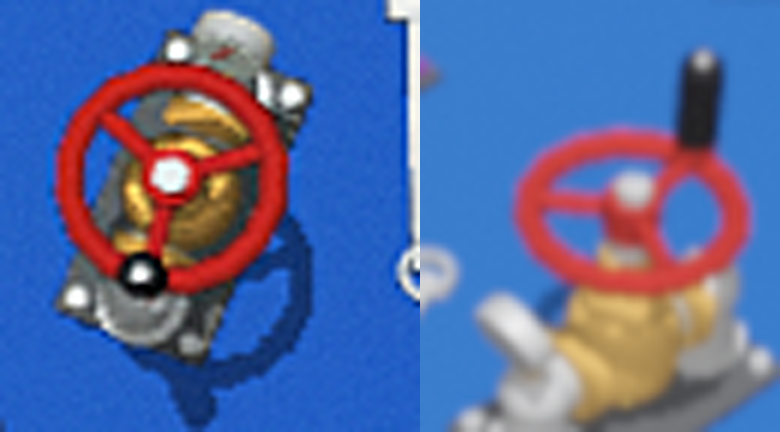

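The crop confirms it: the handle is at world (0.443, 0.149) and the hub at (0.492, 0.139), 50 mm apart, so the fit is consistent. I'll go round via a waypoint and twist 19.24° so the tool axes line up with the world axes.

Request:
{"fn": "drive_tool", "kwargs": {
  "steps": [
    [[0.463,-0.277,0,19.24,0],[0.463,-0.277,0,19.24,0],[0.463,-0.277,0,19.24,0],[0.463,-0.277,0,19.24,0],[0.463,-0.277,0,19.24,0],[0.463,-0.277,0,19.24,0],[0.463,-0.277,0,19.24,0],[0.463,-0.277,0,19.24,0],[0.463,-0.277,0,19.24,0],[0.463,-0.277,0,19.24,0],[0.463,-0.277,0,19.24,0],[0.463,-0.277,0,19.24,0]]
  ]
}}

```text
clock: 1.1
ee_pos: [0.5337, -0.2303, 0.2499]
eef_rot: [-0.0, 1.0, -0.0, -0.0]
contact_force: [1.3, -0.1, -0.6]
grip_width: 0.0851
grasp_force: 0.0
```

Request:
{"fn": "drive_tool", "kwargs": {
  "steps": [
    [[-0.091,-0.379,0,0,0],[-0.091,-0.379,0,0,0],[-0.091,-0.379,0,0,0],[-0.091,-0.379,0,0,0],[-0.091,-0.379,0,0,0],[-0.091,-0.379,0,0,0],[-0.091,-0.379,0,0,0],[-0.091,-0.379,0,0,0],[-0.091,-0.379,0,0,0],[-0.091,-0.379,0,0,0],[-0.091,-0.379,0,0,0],[-0.091,-0.379,0,0,0]]
  ]
}}

```text
clock: 2.1
ee_pos: [0.4415, 0.1476, 0.2499]
eef_rot: [0.0, 1.0, 0.001, -0.0]
contact_force: [-0.1, -0.8, 0.3]
grip_width: 0.0853
grasp_force: 0.0
```

```bash
python3 - <<'E'
from h import *
s=read_state();P=camera_params("wrist");im=snapshot("wrist"); cv2.imwrite("pics/w0.png",im[:,:,::-1])
print(s["ee_pos"],s["q"])
r,g,b=[im[...,i].astype(int) for i in range(3)]
red=((r>110)&(g<60)&(b<60))
p=np.argwhere(red)[:,::-1].astype(np.float32)
e=cv2.fitEllipse(cv2.convexHull(p)); print(e,ray("wrist",*e[0],.134,P))
E
```

```text
[0.44145069 0.14755182 0.24986629] [ 2.57536478e-01  2.22565303e-01  2.00363316e+00 -1.83805947e-04
  9.15722214e-01  1.82592378e+00]
((333.2322082519531, 135.69540405273438), (141.69094848632812, 155.5410919189453), 21.50995635986328) [0.49498378 0.13681005 0.134     ]
```

View pics/w0.png

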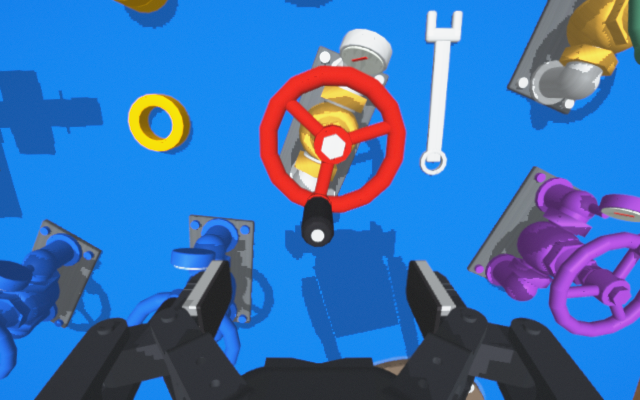

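The wrist view shows the red wheel centred near (333,140), the hub nut at (333,146) and the handle's white cap at (317,236), ahead of the open fingers.

```bash
python3 - <<'E'
from h import *
for a in((317.5,236,.196),(333,146,.151)): print(ray("wrist",*a))
for a in((283.5,235,.196),(288.7,219,.151)): print(ray("top",*a))
E
```

```text
[0.43968391 0.14783644 0.196     ]
[0.48980916 0.1367918  0.151     ]
[0.44309823 0.14812975 0.196     ]
[0.49085965 0.13677927 0.151     ]
```

Request:
{"fn": "drive_tool", "kwargs": {
  "steps": [
    [[0,0,0.026,0,0],[0,0,0.052,0,0],[0,0,0.077,0,0],[0,0,0.077,0,0],[0,0,0.077,0,255],[0,0,0.077,0,255],[0,0,0.077,0,255],[0,0,0.077,0,255],[0,0,0.077,0,255],[0,0,0.077,0,255],[0,0,0.077,0,255],[0,0,0.077,0,255]]
  ]
}}

```text
clock: 3.15
ee_pos: [0.4424, 0.147, 0.174]
eef_rot: [-0.0, 1.0, 0.0, 0.001]
contact_force: [-1.3, -1.8, 11.1]
grip_width: 0.0202
grasp_force: 58.1
```

```bash
cat > arc.py <<'E'
import sys,numpy as np
t0,d,n=map(float,sys.argv[1:4]); R=.05; c=sys.argv[4] if len(sys.argv)>4 else '255'
r=np.radians
print([[round(R*(np.cos(r(t))-np.cos(r(t0))),4),round(-R*(np.sin(r(t))-np.sin(r(t0))),4),0,0,255] for t in t0+d*np.arange(1,n+1)])
E
python3 arc.py 168 -10 12; python3 arc.py 48 -5 10
```

```text
[[np.float64(0.0025), np.float64(-0.0083), 0, 0, 255], [np.float64(0.0065), np.float64(-0.0161), 0, 0, 255], [np.float64(0.0118), np.float64(-0.0231), 0, 0, 255], [np.float64(0.0181), np.float64(-0.029), 0, 0, 255], [np.float64(0.0254), np.float64(-0.0338), 0, 0, 255], [np.float64(0.0335), np.float64(-0.0372), 0, 0, 255], [np.float64(0.0419), np.float64(-0.0391), 0, 0, 255], [np.float64(0.0507), np.float64(-0.0396), 0, 0, 255], [np.float64(0.0593), np.float64(-0.0385), 0, 0, 255], [np.float64(0.0676), np.float64(-0.036), 0, 0, 255], [np.float64(0.0754), np.float64(-0.032), 0, 0, 255], [np.float64(0.0824), np.float64(-0.0268), 0, 0, 255]]
[[np.float64(0.0031), np.float64(0.0031), 0, 0, 255], [np.float64(0.0059), np.float64(0.0064), 0, 0, 255], [np.float64(0.0085), np.float64(0.0099), 0, 0, 255], [np.float64(0.0107), np.float64(0.0137), 0, 0, 255], [np.float64(0.0126), np.float64(0.0176), 0, 0, 255], [np.float64(0.0141), np.float64(0.0217), 0, 0, 255], [np.float64(0.0153), np.float64(0.0259), 0, 0, 255], [np.float64(0.0161), np.float64(0.0302), 0, 0, 255], [np.float64(0.0165), np.float64(0.0345), 0, 0, 255], [np.float64(0.0165), np.float64(0.0389), 0, 0, 255]]
```

Request:
{"fn": "drive_tool", "kwargs": {
  "steps": [
    [[0.0025,-0.0083,0,0,255],[0.0065,-0.0161,0,0,255],[0.0118,-0.0231,0,0,255],[0.0181,-0.029,0,0,255],[0.0254,-0.0338,0,0,255],[0.0335,-0.0372,0,0,255],[0.0419,-0.0391,0,0,255],[0.0507,-0.0396,0,0,255],[0.0593,-0.0385,0,0,255],[0.0676,-0.036,0,0,255],[0.0754,-0.032,0,0,255],[0.0824,-0.0268,0,0,255]]
  ]
}}

```text
clock: 4.15
ee_pos: [0.5253, 0.1743, 0.174]
eef_rot: [-0.001, 1.0, 0.0, 0.001]
contact_force: [-3.6, 2.5, 8.5]
grip_width: 0.0206
grasp_force: 58.6
```

```bash
sed -i 's/round(\(R\*\|-R\*\)/float(&/;' arc.py; python3 - <<'E'
open('arc.py','w').write('''import sys,numpy as np
t0,d,n=map(float,sys.argv[1:4]); R=.05
t=np.radians(t0+d*np.arange(0,n+1)); X=R*(np.cos(t)-np.cos(t[0])); Y=-R*(np.sin(t)-np.sin(t[0]))
print([[float(round(a,4)),float(round(b,4)),0,0,255] for a,b in zip(X[1:],Y[1:])])
''')
E
python3 - <<'E'
from h import *
s=read_state();im=snapshot("wrist");cv2.imwrite("pics/w1.png",im[:,:,::-1]);print(s["ee_pos"],s["contact_force"],s["torque"])
E
python3 arc.py 48 -5 10
```

```text
[0.52525198 0.17433079 0.17403251] [-3.5850594   2.53968076  8.53841335] [ 0.31712521  0.55141947 -0.02960962]
[[0.0031, 0.0031, 0, 0, 255], [0.0059, 0.0064, 0, 0, 255], [0.0085, 0.0099, 0, 0, 255], [0.0107, 0.0137, 0, 0, 255], [0.0126, 0.0176, 0, 0, 255], [0.0141, 0.0217, 0, 0, 255], [0.0153, 0.0259, 0, 0, 255], [0.0161, 0.0302, 0, 0, 255], [0.0165, 0.0345, 0, 0, 255], [0.0165, 0.0389, 0, 0, 255]]
```

View pics/w1.png

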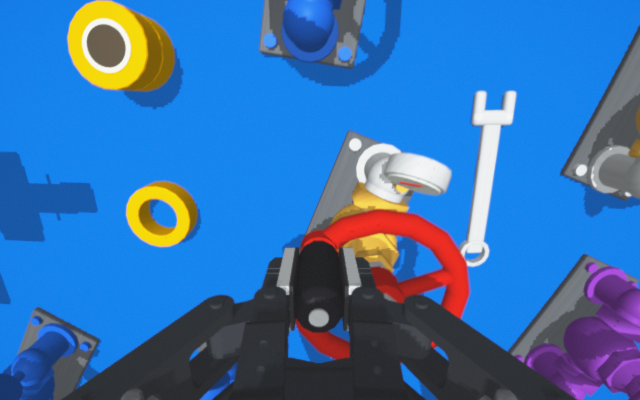

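The grip works: the handle (about (320,280)) sits between the pads and the wheel has turned with it, with only small forces. I'll carry on closing.

Request:
{"fn": "drive_tool", "kwargs": {
  "steps": [
    [[0.0031,0.0031,0,0,255],[0.0059,0.0064,0,0,255],[0.0085,0.0099,0,0,255],[0.0107,0.0137,0,0,255],[0.0126,0.0176,0,0,255],[0.0141,0.0217,0,0,255],[0.0153,0.0259,0,0,255],[0.0161,0.0302,0,0,255],[0.0165,0.0345,0,0,255],[0.0165,0.0389,0,0,255]]
  ]
}}

```text
clock: 5.03
ee_pos: [0.5415, 0.135, 0.1741]
eef_rot: [-0.0, 1.0, 0.0, 0.001]
contact_force: [-2.1, 3.4, 8.2]
grip_width: 0.0211
grasp_force: 59.0
```

```bash
for a in -2 -22 -42 -62 -82 -102 -122 -142 -162 -182 -202 -222 -242 -262 -282 -302 -322 -342 -362; do echo $a; python3 arc.py $a -4 5; done
```

```text
-2
[[-0.0002, 0.0035, 0, 0, 255], [-0.0007, 0.0069, 0, 0, 255], [-0.0015, 0.0104, 0, 0, 255], [-0.0024, 0.0137, 0, 0, 255], [-0.0036, 0.017, 0, 0, 255]]
-22
[[-0.0014, 0.0032, 0, 0, 255], [-0.0031, 0.0063, 0, 0, 255], [-0.0049, 0.0092, 0, 0, 255], [-0.007, 0.0121, 0, 0, 255], [-0.0092, 0.0147, 0, 0, 255]]
-42
[[-0.0024, 0.0025, 0, 0, 255], [-0.005, 0.0048, 0, 0, 255], [-0.0078, 0.007, 0, 0, 255], [-0.0107, 0.0089, 0, 0, 255], [-0.0137, 0.0107, 0, 0, 255]]
-62
[[-0.0031, 0.0015, 0, 0, 255], [-0.0064, 0.0028, 0, 0, 255], [-0.0097, 0.0039, 0, 0, 255], [-0.0131, 0.0048, 0, 0, 255], [-0.0165, 0.0054, 0, 0, 255]]
-82
[[-0.0035, 0.0004, 0, 0, 255], [-0.007, 0.0005, 0, 0, 255], [-0.0104, 0.0004, 0, 0, 255], [-0.0139, -0.0, 0, 0, 255], [-0.0174, -0.0006, 0, 0, 255]]
-102
[[-0.0034, -0.0008, 0, 0, 255], [-0.0067, -0.0019, 0, 0, 255], [-0.0099, -0.0032, 0, 0, 255], [-0.0131, -0.0048, 0, 0, 255], [-0.0161, -0.0065, 0, 0, 255]]
-122
[[-0.0029, -0.002, 0, 0, 255], [-0.0056, -0.0041, 0, 0, 255], [-0.0082, -0.0064, 0, 0, 255], [-0.0107, -0.0089, 0, 0, 255], [-0.0129, -0.0116, 0, 0, 255]]
-142
[[-0.0
[... 1135 characters left out ...]
0, 255], [0.0099, 0.0032, 0, 0, 255], [0.0131, 0.0048, 0, 0, 255], [0.0161, 0.0065, 0, 0, 255]]
-302
[[0.0029, 0.002, 0, 0, 255], [0.0056, 0.0041, 0, 0, 255], [0.0082, 0.0064, 0, 0, 255], [0.0107, 0.0089, 0, 0, 255], [0.0129, 0.0116, 0, 0, 255]]
-322
[[0.0021, 0.0028, 0, 0, 255], [0.0039, 0.0058, 0, 0, 255], [0.0055, 0.0089, 0, 0, 255], [0.007, 0.0121, 0, 0, 255], [0.0082, 0.0153, 0, 0, 255]]
-342
[[0.001, 0.0034, 0, 0, 255], [0.0017, 0.0068, 0, 0, 255], [0.0022, 0.0102, 0, 0, 255], [0.0024, 0.0137, 0, 0, 255], [0.0024, 0.0172, 0, 0, 255]]
-362
[[-0.0002, 0.0035, 0, 0, 255], [-0.0007, 0.0069, 0, 0, 255], [-0.0015, 0.0104, 0, 0, 255], [-0.0024, 0.0137, 0, 0, 255], [-0.0036, 0.017, 0, 0, 255]]
```

Request:
{"fn": "drive_tool", "kwargs": {
  "steps": [
    [[-0.0002,0.0035,0,0,255],[-0.0007,0.0069,0,0,255],[-0.0015,0.0104,0,0,255],[-0.0024,0.0137,0,0,255],[-0.0036,0.017,0,0,255]]
  ]
}}

```text
clock: 5.45
ee_pos: [0.5379, 0.1184, 0.1741]
eef_rot: [-0.001, 1.0, -0.0, 0.001]
contact_force: [3.9, 32.6, 4.9]
grip_width: 0.0205
grasp_force: 59.4
```

The force jumped to 33 N against the direction of motion, so this is probably the stop. I'll nudge 2 mm further to confirm.

Request:
{"fn": "drive_tool", "kwargs": {
  "steps": [
    [[-0.0004,0.001,0,0,255],[-0.0008,0.002,0,0,255],[-0.0008,0.002,0,0,255]]
  ]
}}

```text
clock: 5.7
ee_pos: [0.5379, 0.1184, 0.1742]
eef_rot: [-0.002, 1.0, -0.001, 0.002]
contact_force: [3.5, 28.5, -0.3]
grip_width: 0.0211
grasp_force: 59.5
```

```bash
python3 - <<'E'
from h import *
s=read_state();P=camera_params("wrist");im=snapshot("wrist");cv2.imwrite("pics/w2.png",im[:,:,::-1]);print(s["ee_pos"],s["contact_force"],s["torque"],s["grip_width"])
im=snapshot("top");cv2.imwrite("pics/t2.png",im[:,:,::-1])
E
```

```text
[0.53789706 0.11842554 0.17416889] [ 3.54676856 28.47216107 -0.33562081] [ 4.62240006e+00 -5.39575481e-01 -1.46187869e-04] 0.021071789966035627
```

View pics/w2.png

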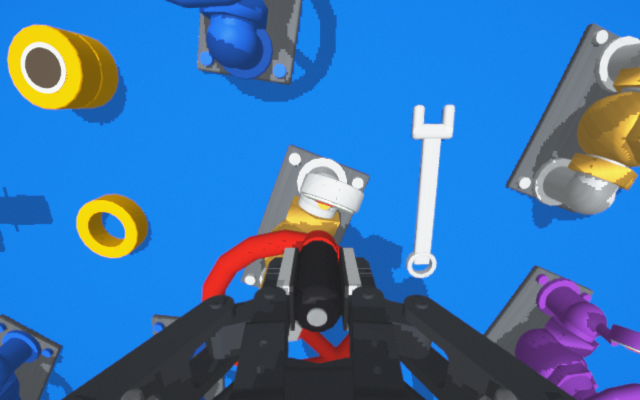

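Request:
{"fn": "drive_tool", "kwargs": {
  "steps": [
    [[-0.0006,0.0015,0,0,255],[-0.0012,0.003,0,0,255],[-0.0012,0.003,0,0,255],[-0.0012,0.003,0,0,255]]
  ]
}}

```text
clock: 6.13
ee_pos: [0.5377, 0.1177, 0.1744]
eef_rot: [-0.004, 1.0, -0.001, 0.003]
contact_force: [6.8, 51.2, -4.3]
grip_width: 0.0206
grasp_force: 60.7
```

```bash
python3 - <<'E'
from h import *
s=read_state();print(s["ee_pos"],s["contact_force"],s["torque"])
im=snapshot("scene");cv2.imwrite("pics/s3.png",cv2.resize(im[120:250,300:440,::-1],None,fx=4,fy=4,interpolation=2))
E
```

```text
[0.53772766 0.11768406 0.17436059] [ 6.78743455 51.15082335 -4.29455086] [ 8.32246374 -1.09639823  0.01142498]
```

View pics/s3.png

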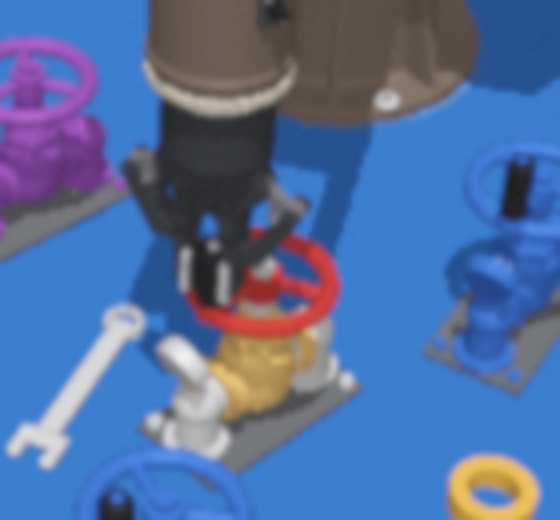

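The stop is confirmed: force rose to 51 N with only 0.7 mm of TCP movement. Extrapolated to no load, the stop is at a handle angle of about -21°. Now I'll open two turns.

```bash
for a in -22 98 218; do python3 arc.py $a 10 12;done
```

```text
[[0.0025, -0.0083, 0, 0, 255], [0.0036, -0.017, 0, 0, 255], [0.0032, -0.0257, 0, 0, 255], [0.0012, -0.0342, 0, 0, 255], [-0.0022, -0.0422, 0, 0, 255], [-0.007, -0.0495, 0, 0, 255], [-0.0129, -0.0559, 0, 0, 255], [-0.0199, -0.0611, 0, 0, 255], [-0.0276, -0.0651, 0, 0, 255], [-0.036, -0.0676, 0, 0, 255], [-0.0446, -0.0687, 0, 0, 255], [-0.0533, -0.0682, 0, 0, 255]]
[[-0.0085, 0.002, 0, 0, 255], [-0.0165, 0.0054, 0, 0, 255], [-0.0238, 0.0101, 0, 0, 255], [-0.0302, 0.0161, 0, 0, 255], [-0.0354, 0.023, 0, 0, 255], [-0.0394, 0.0308, 0, 0, 255], [-0.0419, 0.0391, 0, 0, 255], [-0.043, 0.0478, 0, 0, 255], [-0.0426, 0.0565, 0, 0, 255], [-0.0406, 0.065, 0, 0, 255], [-0.0372, 0.073, 0, 0, 255], [-0.0324, 0.0803, 0, 0, 255]]
[[0.0059, 0.0064, 0, 0, 255], [0.0129, 0.0116, 0, 0, 255], [0.0207, 0.0156, 0, 0, 255], [0.029, 0.0181, 0, 0, 255], [0.0377, 0.0192, 0, 0, 255], [0.0464, 0.0187, 0, 0, 255], [0.0549, 0.0168, 0, 0, 255], [0.0629, 0.0134, 0, 0, 255], [0.0702, 0.0086, 0, 0, 255], [0.0766, 0.0027, 0, 0, 255], [0.0818, -0.0043, 0, 0, 255], [0.0858, -0.0121, 0, 0, 255]]
```

Request:
{"fn": "drive_tool", "kwargs": {
  "steps": [
    [[0.0045,-0.0133,0,0,255],[0.0056,-0.022,0,0,255],[0.0052,-0.0307,0,0,255],[0.0032,-0.0392,0,0,255],[-0.0002,-0.0472,0,0,255],[-0.005,-0.0545,0,0,255],[-0.0109,-0.0609,0,0,255],[-0.0179,-0.0661,0,0,255],[-0.0256,-0.0701,0,0,255],[-0.034,-0.0726,0,0,255],[-0.0426,-0.0737,0,0,255],[-0.0513,-0.0732,0,0,255]]
  ]
}}

```text
clock: 7.18
ee_pos: [0.4851, 0.1869, 0.1742]
eef_rot: [-0.001, 1.0, 0.0, 0.002]
contact_force: [3.1, 1.5, 7.2]
grip_width: 0.0207
grasp_force: 61.4
```

Request:
{"fn": "drive_tool", "kwargs": {
  "steps": [
    [[-0.0085,0.002,0,0,255],[-0.0165,0.0054,0,0,255],[-0.0238,0.0101,0,0,255],[-0.0302,0.0161,0,0,255],[-0.0354,0.023,0,0,255],[-0.0394,0.0308,0,0,255],[-0.0419,0.0391,0,0,255],[-0.043,0.0478,0,0,255],[-0.0426,0.0565,0,0,255],[-0.0406,0.065,0,0,255],[-0.0372,0.073,0,0,255],[-0.0324,0.0803,0,0,255]]
  ]
}}

```text
clock: 8.18
ee_pos: [0.4525, 0.1057, 0.1742]
eef_rot: [-0.0, 1.0, 0.0, 0.001]
contact_force: [2.2, 6.5, 9.6]
grip_width: 0.0207
grasp_force: 61.9
```

Request:
{"fn": "drive_tool", "kwargs": {
  "steps": [
    [[0.0059,0.0064,0,0,255],[0.0129,0.0116,0,0,255],[0.0207,0.0156,0,0,255],[0.029,0.0181,0,0,255],[0.0377,0.0192,0,0,255],[0.0464,0.0187,0,0,255],[0.0549,0.0168,0,0,255],[0.0629,0.0134,0,0,255],[0.0702,0.0086,0,0,255],[0.0766,0.0027,0,0,255],[0.0818,-0.0043,0,0,255],[0.0858,-0.0121,0,0,255]]
  ]
}}

```text
clock: 9.18
ee_pos: [0.5377, 0.1179, 0.1741]
eef_rot: [0.0, 1.0, 0.0, 0.0]
contact_force: [-6.8, -1.8, 15.1]
grip_width: 0.0209
grasp_force: 62.4
```

Request:
{"fn": "drive_tool", "kwargs": {
  "steps": [
    [[0.0025,-0.0083,0,0,255],[0.0036,-0.017,0,0,255],[0.0032,-0.0257,0,0,255],[0.0012,-0.0342,0,0,255],[-0.0022,-0.0422,0,0,255],[-0.007,-0.0495,0,0,255],[-0.0129,-0.0559,0,0,255],[-0.0199,-0.0611,0,0,255],[-0.0276,-0.0651,0,0,255],[-0.036,-0.0676,0,0,255],[-0.0446,-0.0687,0,0,255],[-0.0533,-0.0682,0,0,255]]
  ]
}}

```text
clock: 10.18
ee_pos: [0.4852, 0.1869, 0.1742]
eef_rot: [-0.001, 1.0, 0.0, 0.002]
contact_force: [3.9, 1.7, 6.6]
grip_width: 0.0203
grasp_force: 61.7
```

Request:
{"fn": "drive_tool", "kwargs": {
  "steps": [
    [[-0.0085,0.002,0,0,255],[-0.0165,0.0054,0,0,255],[-0.0238,0.0101,0,0,255],[-0.0302,0.0161,0,0,255],[-0.0354,0.023,0,0,255],[-0.0394,0.0308,0,0,255],[-0.0419,0.0391,0,0,255],[-0.043,0.0478,0,0,255],[-0.0426,0.0565,0,0,255],[-0.0406,0.065,0,0,255],[-0.0372,0.073,0,0,255],[-0.0324,0.0803,0,0,255]]
  ]
}}

```text
clock: 11.18
ee_pos: [0.4525, 0.1057, 0.1742]
eef_rot: [-0.0, 1.0, 0.0, 0.001]
contact_force: [1.8, 6.7, 9.7]
grip_width: 0.0206
grasp_force: 62.0
```

Request:
{"fn": "drive_tool", "kwargs": {
  "steps": [
    [[0.0059,0.0064,0,0,255],[0.0129,0.0116,0,0,255],[0.0207,0.0156,0,0,255],[0.029,0.0181,0,0,255],[0.0377,0.0192,0,0,255],[0.0464,0.0187,0,0,255],[0.0549,0.0168,0,0,255],[0.0629,0.0134,0,0,255],[0.0702,0.0086,0,0,255],[0.0766,0.0027,0,0,255],[0.0818,-0.0043,0,0,255],[0.0858,-0.0121,0,0,255]]
  ]
}}

```text
clock: 12.18
ee_pos: [0.5377, 0.118, 0.1741]
eef_rot: [0.0, 1.0, 0.0, 0.0]
contact_force: [-6.9, -1.7, 14.8]
grip_width: 0.021
grasp_force: 62.4
```

Request:
{"fn": "drive_tool", "kwargs": {
  "steps": [
    [[0,0,0,0,255],[0,0,0,0,255],[0,0,0,0,255]]
  ]
}}

```text
clock: 12.43
ee_pos: [0.5379, 0.1184, 0.1742]
eef_rot: [-0.0, 1.0, 0.0, 0.001]
contact_force: [-3.0, 4.4, 11.9]
grip_width: 0.0206
grasp_force: 62.4
```

```bash
python3 - <<'E'
from h import *
s=read_state();print(s["ee_pos"],s["contact_force"],s["torque"],s["eef_rot"])
a=cv2.imread("pics/w2.png");b=snapshot("wrist")[:,:,::-1]; cv2.imwrite("pics/w3.png",b)
# handle end cap (bright, gray blob) near (317,317); red parts centroid compare
for im in(a,b):
    c=im.astype(int)
    roi=c[295:335,300:335]; m=(roi.min(2)>150)
    v,u=np.nonzero(m); print("cap",u.mean()+300,v.mean()+295,len(u))
    red=(c[...,2]>110)&(c[...,1]<60)&(c[...,0]<60); v,u=np.nonzero(red); print("red",u.mean(),v.mean(),len(u))
E
```

```text
[0.53786735 0.11841852 0.17415218] [-2.96234466  4.40121515 11.91046384] [ 0.53928273  0.47099874 -0.08506611] [-3.82523237e-04  9.99999595e-01  1.89675259e-04  7.92828747e-04]
cap 316.3724696356275 317.44534412955466 247
red 273.7763048881524 276.89450428058547 3621
cap 317.5349794238683 317.7489711934156 243
red 273.542943107221 276.9269693654267 3656
```

At the stop and now, the TCP is at the same spot. Allowing for the stop-load deflection (about 1.2 px at the handle cap), the wheel is about 0.8° short. I'll trim that.

Request:
{"fn": "drive_tool", "kwargs": {
  "steps": [
    [[0.0003,-0.0008,0,0,255],[0.0003,-0.0008,0,0,255],[0.0003,-0.0008,0,0,255],[0.0003,-0.0008,0,0,255]]
  ]
}}

```text
clock: 12.82
ee_pos: [0.538, 0.1188, 0.1742]
eef_rot: [-0.0, 1.0, 0.0, 0.001]
contact_force: [-3.9, 1.3, 12.2]
grip_width: 0.0207
grasp_force: 62.3
```

```bash
python3 - <<'E'
from h import *
s=read_state();P=camera_params("wrist");im=snapshot("wrist")[:,:,::-1]; print(s["ee_pos"],s["contact_force"],s["grip_width"],s["grasp_force"],abs(s["joint_velocities"]).max())
c=im.astype(int);m=c[295:335,300:335].min(2)>150;v,u=np.nonzero(m);print(u.mean()+300,v.mean()+295,ray("wrist",u.mean()+300,v.mean()+295,.196,P))
cv2.imwrite("pics/top9.png",snapshot("top")[:,:,::-1])
E
```

```text
[0.537966   0.11875033 0.17415714] [-3.88054681  1.30937575 12.20552462] 0.020735394130431472 62.3058557510376 0.0029866601793243543
317.6016260162602 317.8943089430894 [0.53464498 0.11955343 0.196     ]
```

View pics/top9.png

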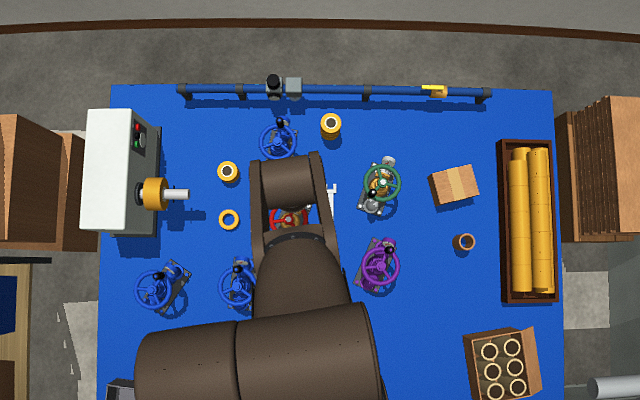

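The arm is over the red wheel, and the green valve, spanner, rolls, core and carton haven't moved. One last half-millimetre trim and settle, then I'll hand it in.

Request:
{"fn": "drive_tool", "kwargs": {
  "steps": [
    [[0.0002,-0.0005,0,0,255],[0.0002,-0.0005,0,0,255],[0.0002,-0.0005,0,0,255],[0.0002,-0.0005,0,0,255],[0.0002,-0.0005,0,0,255],[0.0002,-0.0005,0,0,255]]
  ]
}}

```text
clock: 13.42
ee_pos: [0.5381, 0.1191, 0.1742]
eef_rot: [-0.0, 1.0, 0.0, 0.001]
contact_force: [-3.7, -1.7, 14.0]
grip_width: 0.0207
grasp_force: 62.3
```

```bash
python3 -c "
from bench import *
s=read_state();print(s['ee_pos'],s['contact_force'],s['grasp_force']);print(job_done())"
```

```text
[0.53813577 0.11910732 0.17418102] [-3.67756902 -1.72015054 14.01297045] 62.294214963912964
the job is handed in; nothing more can be done
None
```

I wound the red wheel closed to its stop, opened it two full turns (within about 1° by my estimate), and handed the job in at 13.4 s with the black handle still gripped and the wheel at rest.

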